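# Seat the vial block in the shaker and press the start pedal

### The arm

A 7-joint arm with a two-finger parallel gripper is mounted at the origin on the work surface. World frame = base frame: x ahead of the robot, y to its left, z up, the work surface at z = 0. Lengths are in mm, angles in degrees, forces in N, time in s.
With the tool pointing down it reaches from about 350 to 775 mm from the base axis. Payload 3.1 kg.
Tool frame: the origin (TCP) lies at the very end of the fingers, on their centre line; the grasp point (between the pads) lies 19 mm behind it; z points along the fingers, x is the direction in which the jaws open and shut, and the axes are right-handed (so a half turn about z gives the same grasp; the last joint's range is limited). The gripper opens to 85 mm and grips with 20 to 120 N. Pads are 22 mm wide; open, the fingers measure 114 mm over their backs; the gripper's body (76 mm by 85 mm) begins 54 mm behind the grasp point. The pads swing forward as they close: fully open they stand 13 mm farther back than shut.
Start: joints at [-67.076, 17.813, 0.802, 86.603, -0.252, 75.585, -1.558], TCP at [235.138, 497.22, 231.304] pointing down, gripper open.
Joint ranges: [-154.91, 154.91], [-16.99, 109.72], [-72.82, 74.43], [7.12, 147.25], [-82.49, 262.49], [11.32, 116.49], [-174.64, 174.64]. Speed limits (degrees/s): [159.86, 159.86, 180, 180, 180, 180, 180].

### API

Orientations are given as a 3x3 rotation matrix whose columns are the frame's x, y, z axes.
In Python, from rig import env gives the robot as it stands.
- The arm moves only by the tool step_arm, never from a script. Its arguments are lists of equal length, an entry for each row: "dr": the turn, a rotation vector about the tool's x, y, z in rad, a list of three; "dp": the shift along the tool's x, y, z in m, a list of three; "grip": the opening, from 0 (shut) to 1 (fully open). In form: {"dr": [[rx, ry, rz], ...], "dp": [[tx, ty, tz], ...], "grip": [grip, ...]}. A call has 1 to 10 rows; each row shifts and turns the commanded pose from where the row before left it, along the tool's axes as they then stand; what a row does not reach is not made up. A row lasts 1/12 s, in which the tool goes at most 41.7 mm and 7.16 degrees, less where a joint would pass 70% of its speed; a pose out of reach is approached as far as the arm can. A call with a gripper value outside its range is refused whole. The fingers move at their own pace and stop on an object; "squeeze" is the grip in N (left out, the last holds). Time passes only in rows, so rows that do not move let the fingers close. It gives the time, the measured TCP pose, the force and the opening at its end, in the units of the state.
- env.read_state(): the state, without advancing time (a new reading comes with each control period).
- env.capture(name): name is "scene" or "top" or "wrist"; returns a dict with "pixels" (420x560x3 uint8, red, green, blue), "depth" (420x560 float32, mm along the optical axis (not along the pixel's ray), 0 where there is no reading), "fx", "fy", "cx", "cy" (pixels), "eye" and "attitude" of the camera in the world. Camera axes: x right, y up, looking along -z (the intrinsics and any distortion apply to the point x, -y, -z); pixel columns grow to the right and rows downward; lengths in mm; the calibration is good to about 2 mm. The wrist camera is an equidistant fisheye: a pixel r from the principal point sees the ray r / f radians off the axis. A picture is of the moment at which its call begins.
- env.finish_job(): hands the job in, once; it reports no verdict.
The state is a dict: "time": time; "joints": joint angles; "dq": joint speeds; "joint_torque": joint torques, N m; "tcp_pos": TCP position; "orientation": TCP orientation; "ft_force": force on the tool from outside, world axes, zero at the start; "wrist_torque": the same for the moment, N m; "finger_gap": finger opening in mm.
Only numpy, scipy, OpenCV 4.12 (cv2) and the standard library are available. Lean on these libraries where they do the work, as an engineer would, in place of code of your own. Each camera call takes 0.05 s, during which the arm holds its last target.

### The job

Pick up the aluminium vial block by its red rib and seat it flat and fully home in the blue pocket of the shaker, its cut-out corner over the pocket's yellow corner post; lower it in, do not drop it. Only once it is seated, press the yellow spring pedal down to its stop with the gripper, hold it there for half a second, and let it come back up. Leave everything else on the bench as it stands.

Things in the scene. Friction and masses are not known exactly. Their poses are not given: they have to be found in the camera images.
- vial_block: Aluminium vial block, 96 (x) x 60 (y) x 30 mm, dark wells on top, a 16 x 16 mm square cut-out through its full height at its +x +y corner. Red lifting rib on the centre of its top: 46 mm long along x, 14 mm thick along y, from 30 to 60 mm above the underside. About 0.35 kg. Origin: centre of the 96 x 60 mm underside; z up.
- pocket (a point): Centre of the floor of the shaker's blue pocket, 50 mm above the table; axes as the shaker's. Pocket 100 (x) x 64 (y) mm inside, 18 mm deep (lower 12 mm straight, top 6 mm flared at 45 degrees), rim 12 mm thick. A yellow 16 x 16 mm post, 10 mm high, fills its +x +y corner: the block fits one way round, its origin on this point and its axes along the pocket's.
- shaker: Fixed white block shaker, housing 220 (x) x 170 (y) mm, 50 mm high, with the blue pocket on top, its centre 30 mm towards +x from the housing's centre. Rim of the pocket 68 mm above the table. Origin: centre of the underside.
- pedal_pad (a point): Point on the upper face of the yellow pedal plate, on its middle line, 90 mm from the hinge and 30 mm from the free end: where to press. About 60 mm above the table when up, 39 mm when fully down. The plate is 120 x 70 x 8 mm and hinged 35 mm above the table; at rest it slopes up towards its free end (-x of the base).
- pedal (a joint): Angle of the pedal about its hinge: 0 up, 0.24 rad at its stop (plate level). A spring brings it back; it takes about 8 N at the pad to reach the stop.
- pedal_base: Fixed grey base of the pedal, 150 (x) x 90 (y) mm, 44 mm high at the hinge cheeks. The hinge lies 60 mm towards +x from the origin, the free end of the pedal points to -x. Origin: centre of the underside.
- spare_block: Bystander: green plastic vial block with a black rib, 110 x 70 x 30 mm, too big for the pocket; rib as on the aluminium one. Origin: centre of the underside.
- amber_bottle: Bystander: amber bottle, 72 mm diameter, 170 mm high. Origin: centre of the underside.
- amber_small: Bystander: small amber bottle, 48 mm diameter, 90 mm high. Origin: centre of the underside.
- clear_jar: Bystander: small clear jar, 44 mm diameter, 50 mm high. Origin: centre of the underside.
- beaker: Bystander: glass beaker, 70 mm diameter, 90 mm high. Origin: centre of the underside.
- white_bottle: Bystander: white plastic bottle with a blue cap, 60 mm diameter, 150 mm high. Origin: centre of the underside.
- stopper: Bystander: black stopper, 32 mm diameter, 34 mm high. Origin: centre of the underside.
Mind the look-alikes: they are no part of the job. What is shaped like the vial_block but pink or purple is not meant.

How it is judged (in metres and radians):
On the way, in this order (a step that is already met when the one before it is completed fails the run):
1. the aluminium block is seated flat in the pocket (horizontal distance between vial_block and pocket below 0.0045 m and z of vial_block in the frame of pocket below 0.003 m and angle between vial_block's own z axis and vertical below 0.035 rad and angle between the x axis of vial_block and the x axis of pocket, either way round below 0.07 rad), for 0.3 s.
2. with the block seated, the gripper holds the pedal down at its stop (all of step 1 and value of joint pedal above 0.21 rad and contact force between the fingers and pedal_base above 1 N), for 0.3 s.
At the end, for the whole second after the job is handed in: The aluminium block rests released and still in the pocket: within 4.5 mm of its centre, underside within 3 mm of the floor, tilted less than 0.035 rad, square to the pocket within 0.07 rad; the pedal is back up (below 0.05 rad) (all of step 1 and linear speed of vial_block below 0.02 m/s and value of joint pedal below 0.05 rad and contact force between the fingers and vial_block below 0.2 N); the robot touches nothing.
It fails at once if the pedal is pressed (past 0.15 rad) before the block is home (value of joint pedal above 0.15 rad and (z of vial_block in the frame of pocket above 0.008 m or horizontal distance between vial_block and pocket above 0.01 m)).
It fails at once if the block is dropped into the pocket (falling free more than 8 mm above its seat) (horizontal distance between vial_block and pocket below 0.1 m and z of vial_block in the frame of pocket above 0.008 m and contact force between the fingers and vial_block below 0.2 N and linear speed of vial_block above 0.2 m/s).
It fails at once if another thing on the bench is shifted more than 30 mm or tipped over (distance of any of spare_block, amber_bottle, amber_small, clear_jar, beaker, white_bottle, stopper from where it was at the start of the episode above 0.03 m or angle between any of spare_block, amber_bottle, amber_small, clear_jar, beaker, white_bottle, stopper's own z axis and vertical above 0.5 rad).
It also fails if it takes over 48 s, if anything falls off the work surface, if the arm or the gripper's body presses on something with over 40 N, if the wrist force passes 120 N, or if a joint passes its speed limit or range.

## Working session

There is one attempt and no reset: what is moved stays moved. The work goes in short steps, Python scripts to look and compute and a tool call to move; the robot and the scene stay as the last step left them, time stands still between calls to the robot, and variables do not carry over. Pictures are saved under pics/ and viewed, and the job is handed in when it is done.

Besides the shell and the picture viewer there is one more tool, called after "Request:" as a command line: name --argument value ..., lists and objects as JSON in quotes. step_arm: Moves the arm, as the interface text tells. Its arguments: {"type":"object","properties":{"dr":{"type":"array"},"dp":{"type":"array"},"grip":{"type":"array"},"squeeze":{"type":"number"}},"required":["dr","dp","grip"]}

```bash
mkdir -p pics; ls; cat > h.py <<'E'
import numpy as np,cv2
from rig import env
def cap(n):
    c=env.capture(n)
    return c
def save(c,f,crop=None,s=1):
    im=c["pixels"][:,:,::-1]
    if crop: im=im[crop[1]:crop[3],crop[0]:crop[2]]
    if s!=1: im=cv2.resize(im,None,fx=s,fy=s,interpolation=cv2.INTER_CUBIC)
    cv2.imwrite("pics/"+f,im)
def pts(c):
    d=c["depth"].astype(float); v,u=np.mgrid[0:d.shape[0],0:d.shape[1]]
    p=np.stack([(u-c["cx"])/c["fx"]*d,-(v-c["cy"])/c["fy"]*d,-d],-1)
    A=np.array(c["attitude"]); P=p@A.T+np.array(c["eye"])
    P[d==0]=np.nan
    return P
E
python3 - <<'E'
from h import *
import pickle
for n in("scene","top"):
    c=cap(n); save(c,n+"0.png"); pickle.dump(c,open(n+".pkl","wb"))
    print(n,{k:c[k] for k in c if k not in("pixels","depth")})
s=env.read_state();print(s)
E
```

```text
pics
scene {'fx': 426.5185436080102, 'fy': 426.5185436080102, 'cx': 279.9025515772951, 'cy': 214.9613565534684, 'eye': array([1170.35413485, -600.13295754,  733.63553679]), 'attitude': array([[ 0.60319027, -0.5236252 ,  0.6016462 ],
       [ 0.79759482,  0.39410299, -0.45664575],
       [ 0.00200066,  0.75531417,  0.65535983]])}
top {'fx': 451.14068037018495, 'fy': 451.14068037018495, 'cx': 283.15313595047684, 'cy': 206.09926277612868, 'eye': array([ 441.74716671, -128.08301356, 1282.92782601]), 'attitude': array([[ 0.02133943,  0.99330733, -0.11351289],
       [-0.99966359,  0.02287335,  0.01222778],
       [ 0.01474236,  0.11321377,  0.99346127]])}
{'time': 0.1, 'joints': array([-67.07363414,  17.85643268,   0.80132005,  86.68102238,
        -0.25163639,  75.58685169,  -1.5585173 ]), 'dq': array([-0.02364656, -0.11234893,  0.00893367, -0.17392148,  0.12107907,
       -0.16162624,  0.00805446]), 'joint_torque': array([ 7.38245617e-04, -3.80852330e+01,  1.46710477e-01, -2.31241179e+01,
        1.23125652e-02,  8.04348994e-03,  1.32508481e-05]), 'tcp_pos': array([234.88883838, 496.59563061, 230.33649699]), 'orientation': array([[ 4.27526845e-01,  9.04002274e-01, -8.27504801e-04],
       [ 9.04000127e-01, -4.27527636e-01, -1.97239895e-03],
       [-2.13683431e-03,  9.51890565e-05, -9.99997712e-01]]), 'ft_force': array([-0.00772577, -0.588813  , -0.21867717]), 'wrist_torque': array([ 0.03922   , -0.02394555, -0.00594979]), 'finger_gap': 85.42328763472189}
```

View pics/scene0.png

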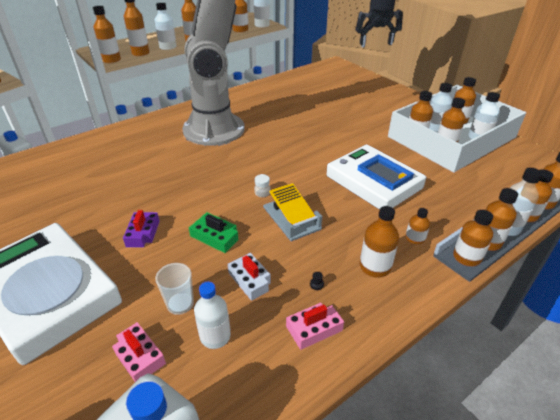

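View pics/top0.png

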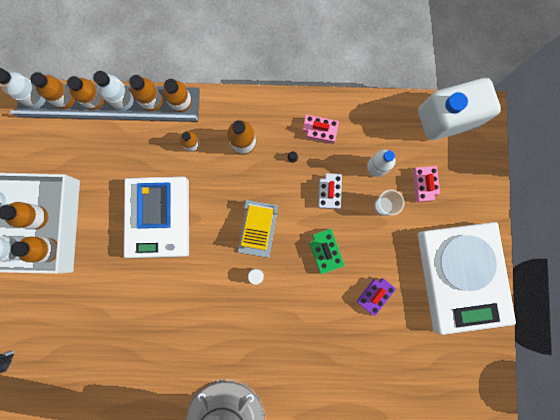

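The five rib blocks in the top view are silver (330,190), pink (321,128), pink (427,184), purple (377,296) and green with a black rib (325,252). Only the silver one is aluminium with a red rib. The shaker is at (156,217) and the pedal at (258,228). Next I'll confirm with enlarged crops.

```bash
python3 - <<'E'
import pickle,cv2,numpy as np
t=pickle.load(open("top.pkl","rb"))
def cr(c,x0,y0,x1,y1,s): return cv2.resize(c["pixels"][y0:y1,x0:x1,::-1],None,fx=s,fy=s,interpolation=cv2.INTER_CUBIC)
a=cr(t,300,165,360,215,6);b=cr(t,115,170,200,262,4);d=cr(t,230,190,290,265,4)
H=max(x.shape[0] for x in(a,b,d))
pad=lambda x:np.pad(x,((0,H-x.shape[0]),(0,0),(0,0)))
im=np.hstack([pad(a),pad(b)]);print(im.shape)
cv2.imwrite("pics/crop1.png",im)
from h import pts
P=pts(t)
for n,u,v in[("silver",330,190),("bottle",241,135),("hous",180,240),("pocketfloor",158,205),("ped",258,215),("pedlow",262,205),("table",225,300)]:
    print(n,np.round(P[v-1:v+2,u-1:u+2].reshape(-1,3).mean(0),1))
E
```

```text
(368, 700, 3)
silver [ 628.9 -270.7   59.8]
bottle [755.7 -28.8 138.7]
hous [483.4 134.8  51.8]
pocketfloor [577.6 199.4  51.3]
ped [557.  -74.6  44.7]
pedlow [588.1 -83.9  17.9]
table [320.8  12.8  -0.5]
```

View pics/crop1.png

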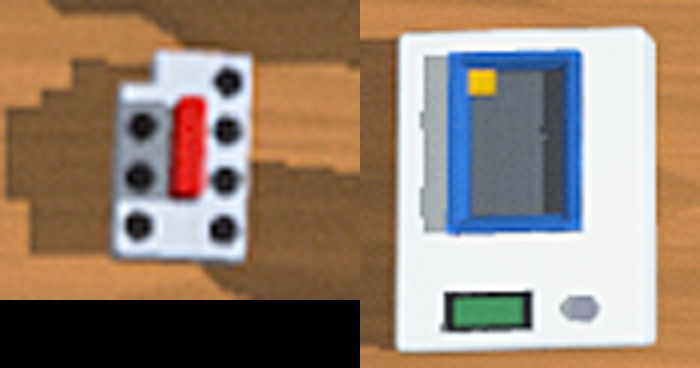

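The crop confirms it. The silver block has its rib in red and its notch at top-left, and the pocket's yellow post is also at top-left, so the two are almost the same way round. Next I'll measure poses.

```bash
cat > m.py <<'E'
import pickle,cv2,numpy as np
from h import pts
t=pickle.load(open("top.pkl","rb")); P=pts(t); I=t["pixels"].astype(int)
hsv=cv2.cvtColor(t["pixels"],cv2.COLOR_RGB2HSV)
eye=t["eye"];A=t["attitude"]
def atz(uv,z):
    uv=np.asarray(uv,float).reshape(-1,2)
    d=np.c_[(uv[:,0]-t["cx"])/t["fx"],-(uv[:,1]-t["cy"])/t["fy"],-np.ones(len(uv))]@A.T
    return eye+d*((z-eye[2])/d[:,2])[:,None]
def rect(mask,z,name):
    c,_=cv2.findContours(mask.astype(np.uint8),cv2.RETR_EXTERNAL,cv2.CHAIN_APPROX_NONE)
    c=max(c,key=cv2.contourArea).reshape(-1,2)
    W=atz(c,z)[:,:2].astype(np.float32)
    r=cv2.minAreaRect(W);print(name,np.round(r[0],1),np.round(r[1],1),round(r[2],1));return r
def win(x0,y0,x1,y1):
    m=np.zeros(P.shape[:2],bool);m[y0:y1,x0:x1]=1;return m
h,s,v=[hsv[...,i] for i in range(3)]
z=P[...,2]
rect(win(300,165,360,215)&((h<8)|(h>172))&(s>150),60,"rib")
rect(win(300,165,360,215)&(z>22),30,"block")
rect(win(110,165,205,265)&(z>40),50,"housing")
blue=win(125,170,185,240)&(h>100)&(h<125)&(s>120)
rect(blue,68,"rim")
rect(win(110,165,205,265)&(h>20)&(h<35)&(s>120),60,"post")
rect(win(230,190,290,265)&(h>20)&(h<35)&(s>120),50,"pedal")
for b in [(win(300,165,360,215)&(z>24)&(z<36)),]:
    print(np.nanmean(P[b],0),b.sum())
m=win(230,190,290,265)&(h>20)&(h<35)&(s>120)
Q=P[m];Q=Q[~np.isnan(Q[:,2])]
C=np.c_[Q[:,:2],np.ones(len(Q))];print("pedal plane",np.linalg.lstsq(C,Q[:,2],rcond=None)[0], np.nanmean(Q,0))
b=win(225,190,290,265)&(z>10)
rect(b,20,"pedbase")
E
python3 m.py
```

```text
rib [ 631.7 -272.1] [44.6 13.7] 0.5
block [ 631.6 -275.2] [60.6 96.5] 88.3
housing [544.8 204.4] [219.  171.4] 2.9
rim [574.9 208.6] [122.3  88.2] 2.0
post [615.6 234.5] [13.8 16.7] 1.4
pedal [523.5 -73. ] [ 70.6 112.5] 81.0
[ 629.29693912 -275.80061537   30.26013546] 584
pedal plane [-2.51850122e-01 -2.76290803e-02  1.82820141e+02] [525.09515888 -73.7294074   52.61193704]
pedbase [521.3 -73.4] [ 91.8 149.6] 81.8
```

Request:
step_arm --dr '[[0, 0, -0.11], [0, 0, -0.11], [0, 0, -0.11], [0, 0, -0.11]]' --dp '[[0, 0, 0], [0, 0, 0], [0, 0, 0], [0, 0, 0]]' --grip '[1, 1, 1, 1]'

```text
time: 0.43
tcp_pos: [234.9, 496.8, 230.6]
orientation: [[-0.004, 1.0, -0.001], [1.0, 0.004, -0.001], [-0.001, -0.001, -1.0]]
ft_force: [-1.1, 0.9, 0.3]
finger_gap: 85.5
```

Request:
step_arm --dr '[[0, 0, 0], [0, 0, 0], [0, 0, 0], [0, 0, 0], [0, 0, 0], [0, 0, 0], [0, 0, 0], [0, 0, 0], [0, 0, 0], [0, 0, 0]]' --dp '[[-0.03, 0.0154, 0], [-0.03, 0.0154, 0], [-0.03, 0.0154, 0], [-0.03, 0.0154, 0], [-0.03, 0.0154, 0], [-0.03, 0.0154, 0], [-0.03, 0.0154, 0], [-0.03, 0.0154, 0], [-0.03, 0.0154, 0], [-0.03, 0.0154, 0]]' --grip '[1, 1, 1, 1, 1, 1, 1, 1, 1, 1]'

```text
time: 1.27
tcp_pos: [388.7, 195.2, 231.0]
orientation: [[0.002, 1.0, -0.001], [1.0, -0.002, -0.0], [-0.0, -0.001, -1.0]]
ft_force: [1.6, 0.9, -0.6]
finger_gap: 85.1
```

```bash
python3 - <<'E'
from h import *
import pickle
c=cap("wrist"); save(c,"w1.png"); pickle.dump((c,env.read_state()),open("w1.pkl","wb"))
print({k:c[k] for k in c if k not in("pixels","depth")}); s=env.read_state(); print(s["tcp_pos"],s["joints"])
E
```

```text
{'fx': 325.19226210127806, 'fy': 325.19226210127806, 'cx': 275.99248357159286, 'cy': 205.92586930581058, 'eye': array([307.26021367, 195.92587636, 373.02159448]), 'attitude': array([[ 1.72958685e-03, -9.48295059e-01, -3.17385395e-01],
       [ 9.99998483e-01,  1.57457988e-03,  7.44892201e-04],
       [-2.06628937e-04, -3.17386202e-01,  9.48296344e-01]])}
[392.79595702 186.78248758 231.17739838] [-38.82896481   4.12762143  11.56543571 103.45697785  -0.47510816
  72.53269261  62.073922  ]
```

View pics/w1.png

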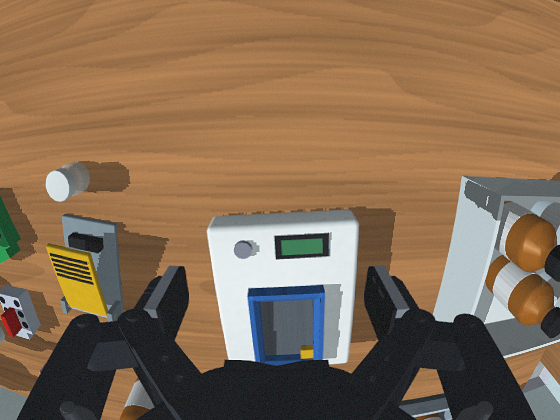

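Wrist view 1 shows the shaker at about (285,285), its blue pocket at (290,325), the yellow post at (307,352) and the pedal at (80,270). I'll continue to the block.

Request:
step_arm --dr '[[0, 0, 0], [0, 0, 0], [0, 0, 0], [0, 0, 0], [0, 0, 0], [0, 0, 0], [0, 0, 0], [0, 0, 0], [0, 0, 0], [0, 0, 0]]' --dp '[[-0.03, 0.0154, 0], [-0.03, 0.0154, 0], [-0.03, 0.0154, 0], [-0.03, 0.0154, 0], [-0.03, 0.0154, 0], [-0.03, 0.0154, 0], [-0.03, 0.0154, 0], [-0.03, 0.0154, 0], [-0.03, 0.0154, 0], [-0.03, 0.0154, 0]]' --grip '[1, 1, 1, 1, 1, 1, 1, 1, 1, 1]'

```text
time: 2.15
tcp_pos: [542.4, -104.4, 230.8]
orientation: [[0.001, 1.0, -0.001], [1.0, -0.001, 0.0], [0.0, -0.001, -1.0]]
ft_force: [1.3, 1.1, 0.5]
finger_gap: 85.5
```

Request:
step_arm --dr '[[0, 0, 0], [0, 0, 0], [0, 0, 0], [0, 0, 0], [0, 0, 0], [0, 0, 0], [0, 0, 0], [0, 0, 0]]' --dp '[[-0.029, 0.015, 0.008], [-0.029, 0.015, 0.008], [-0.029, 0.015, 0.008], [-0.029, 0.015, 0.008], [-0.029, 0.015, 0.008], [-0.0145, 0.008, 0.005], [0, 0, 0.005], [0, 0, 0]]' --grip '[1, 1, 1, 1, 1, 1, 1, 1]'

```text
time: 2.82
tcp_pos: [623.6, -263.3, 178.6]
orientation: [[0.004, 1.0, -0.004], [1.0, -0.004, 0.002], [0.002, -0.004, -1.0]]
ft_force: [0.3, 0.3, -0.2]
finger_gap: 85.7
```

```bash
python3 - <<'E'
from h import *
import pickle
c=cap("wrist"); save(c,"w2.png"); pickle.dump((c,env.read_state()),open("w2.pkl","wb"))
print({k:c[k] for k in c if k not in("pixels","depth")}); s=env.read_state(); print(s["tcp_pos"],s["joints"],s["orientation"])
E
```

```text
{'fx': 325.19226210127806, 'fy': 325.19226210127806, 'cx': 275.99248357159286, 'cy': 205.92586930581058, 'eye': array([ 542.67657799, -262.66677742,  320.92852393]), 'attitude': array([[ 3.95435144e-03, -9.49500288e-01, -3.13741241e-01],
       [ 9.99991116e-01,  4.21277785e-03, -1.45717157e-04],
       [ 1.46008063e-03, -3.13737877e-01,  9.49508511e-01]])}
[ 624.19019188 -261.80835062  179.70458877] [  6.11266189  36.54735105  27.12764598  68.88389891 -16.13382574
  78.37521911 121.77861907] [[ 0.00172235  0.99999471 -0.00276047]
 [ 0.99999594 -0.00171607  0.00227439]
 [ 0.00226964 -0.00276437 -0.9999936 ]]
```

View pics/w2.png

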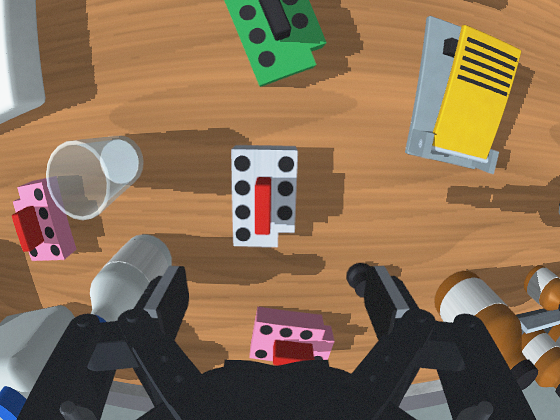

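```bash
cat > fish.py <<'E'
import numpy as np,cv2,pickle
def rays(c,uv):
    uv=np.asarray(uv,float).reshape(-1,2)
    a=(uv[:,0]-c["cx"])/c["fx"];b=(uv[:,1]-c["cy"])/c["fy"]
    r=np.hypot(a,b)+1e-12
    d=np.c_[np.sin(r)*a/r,-np.sin(r)*b/r,-np.cos(r)]
    return d@np.array(c["attitude"]).T
def atz(c,uv,z):
    d=rays(c,uv);e=np.array(c["eye"]);return e+d*((z-e[2])/d[:,2])[:,None]
def P3(c):
    H,W=c["depth"].shape;v,u=np.mgrid[0:H,0:W]
    d=rays(c,np.c_[u.ravel(),v.ravel()]);ax=-np.array(c["attitude"])[:,2]
    k=c["depth"].astype(float).ravel()/(d@ax)
    P=np.array(c["eye"])+d*k[:,None];P[c["depth"].ravel()==0]=np.nan
    return P.reshape(H,W,3)
def hsv(c):
    x=cv2.cvtColor(c["pixels"],cv2.COLOR_RGB2HSV);return x[...,0].astype(int),x[...,1].astype(int),x[...,2].astype(int)
def win(x0,y0,x1,y1):
    m=np.zeros((420,560),bool);m[y0:y1,x0:x1]=1;return m
def rect(c,mask,z,name):
    k,_=cv2.findContours(mask.astype(np.uint8),cv2.RETR_EXTERNAL,cv2.CHAIN_APPROX_NONE)
    k=max(k,key=cv2.contourArea).reshape(-1,2)
    r=cv2.minAreaRect(atz(c,k,z)[:,:2].astype(np.float32));print(name,np.round(r[0],1),np.round(r[1],1),round(r[2],2));return r
E
python3 - <<'E'
from fish import *
c,s=pickle.load(open("w2.pkl","rb"));P=P3(c);h,sa,v=hsv(c);z=P[...,2]
w=win(225,140,305,255)
top=w&(z>24)&(z<36)
print("ztop",np.nanmedian(z[top]),"rib z",np.nanmedian(z[win(258,185,268,225)]))
r=rect(c,w&(z>24),30,"block>24")
rect(c,w&(sa<60)&(z>24)&(z<36),30,"topface")
rect(c,w&((h<8)|(h>172))&(sa>120),60,"rib")
ribm=w&(z>57)&(z<64);rect(c,ribm,60,"ribtop")
# white bottle
b=win(60,225,180,330)&(z>60);Q=P[b];print("bottle",np.nanmin(Q,0),np.nanmax(Q,0))
p=win(400,10,530,180)
m=p&(h>20)&(h<35)&(sa>120);Q=P[m];Q=Q[~np.isnan(Q[:,2])]
C=np.c_[Q[:,:2],np.ones(len(Q))];print("pedal plane",np.linalg.lstsq(C,Q[:,2],rcond=None)[0],np.nanmean(Q,0))
r=cv2.minAreaRect(Q[:,:2].astype(np.float32));print(r)
E
```

```text
ztop 29.416269369290518 rib z 59.216495248030554
block>24 [ 632.3 -274.6] [59.5 96.6] 88.7
topface [ 632.3 -274.6] [59.5 96.6] 88.7
rib [ 629.1 -274. ] [12.9 50.9] 88.59
ribtop [ 631.8 -274.2] [13.1 45.8] 89.39
bottle [ 609.4822542  -439.35655948   60.01413798] [ 710.71251272 -301.61003255  248.10861991]
pedal plane [-2.39066521e-01  3.18365702e-02  1.80198921e+02] [526.70197656 -78.08743121  51.79607648]
((528.2540893554688, -49.615882873535156), (121.42823791503906, 115.89165496826172), 80.90896606445312)
```

The block is at (632,-274.4) with yaw about -1.2° and heights of 29.4 and 59.2 mm, which match 30 and 60. The sizes match too. Next I'll align and go down.

Request:
step_arm --dr '[[0, 0, 0.02], [0, 0, 0], [0, 0, 0], [0, 0, 0], [0, 0, 0], [0, 0, 0], [0, 0, 0]]' --dp '[[-0.0062, 0.004, 0.01], [-0.0062, 0.004, 0.02], [0, 0, 0.025], [0, 0, 0.025], [0, 0, 0.02], [0, 0, 0], [0, 0, 0]]' --grip '[1, 1, 1, 1, 1, 1, 1]'

```text
time: 3.45
tcp_pos: [632.3, -273.6, 80.3]
orientation: [[0.021, 1.0, -0.002], [1.0, -0.021, 0.002], [0.002, -0.002, -1.0]]
ft_force: [0.3, 0.1, 0.4]
finger_gap: 85.4
```

```bash
python3 - <<'E'
from h import *
import pickle
c=cap("wrist"); save(c,"w3.png"); pickle.dump((c,env.read_state()),open("w3.pkl","wb"))
s=env.read_state(); print(s["tcp_pos"],s["orientation"])
from fish import *
P=P3(c);h,sa,v=hsv(c);z=P[...,2]
w=win(180,190,360,420)
rect(c,w&(z>57)&(z<64)&((h<8)|(h>172))&(sa>120),60,"ribtop")
E
```

```text
[ 633.4639482  -274.66742774   82.21885311] [[ 2.06655890e-02  9.99785651e-01  1.25884482e-03]
 [ 9.99786441e-01 -2.06654699e-02 -1.07579930e-04]
 [-8.15422510e-05  1.26079919e-03 -9.99999202e-01]]
ribtop [ 631.2 -274.2] [13.1 45.6] 87.83
```

View pics/w3.png

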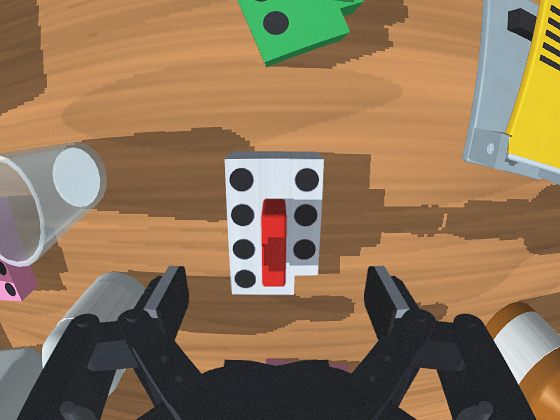

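Request:
step_arm --dr '[[0, 0, 0], [0, 0, 0], [0, 0, 0], [0, 0, 0], [0, 0, 0]]' --dp '[[0, -0.001, 0.015], [0, 0, 0.015], [0, 0, 0.015], [0, 0, 0.002], [0, 0, 0]]' --grip '[1, 1, 1, 1, 1]'

```text
time: 3.92
tcp_pos: [632.2, -275.3, 35.3]
orientation: [[0.021, 1.0, 0.001], [1.0, -0.021, -0.0], [-0.0, 0.001, -1.0]]
ft_force: [-0.3, 0.3, 1.3]
finger_gap: 85.4
```

Request:
step_arm --dr '[[0, 0, 0], [0, 0, 0], [0, 0, 0], [0, 0, 0], [0, 0, 0], [0, 0, 0], [0, 0, 0], [0, 0, 0]]' --dp '[[0, 0, 0], [0, 0, 0], [0, 0, 0], [0, 0, 0], [0, 0, 0], [0, 0, 0], [0, 0, 0], [0, 0, 0]]' --grip '[0, 0, 0, 0, 0, 0, 0, 0]' --squeeze 50

```text
time: 4.58
tcp_pos: [631.9, -275.2, 34.7]
orientation: [[0.022, 1.0, 0.0], [1.0, -0.022, 0.0], [0.0, 0.0, -1.0]]
ft_force: [-0.5, 0.8, 3.3]
finger_gap: 12.7
```

Request:
step_arm --dr '[[0, 0, 0], [0, 0, 0], [0, 0, 0], [0, 0, 0], [0, 0, 0], [0, 0, 0], [0, 0, 0], [0, 0, 0]]' --dp '[[0, 0, 0], [0, 0, -0.005], [0, 0, -0.01], [0, 0, -0.02], [0, 0, -0.025], [0, 0, -0.025], [0, 0, -0.02], [0, 0, 0]]' --grip '[0, 0, 0, 0, 0, 0, 0, 0]'

```text
time: 5.25
tcp_pos: [634.3, -277.5, 145.1]
orientation: [[0.022, 1.0, 0.009], [1.0, -0.022, -0.005], [-0.005, 0.009, -1.0]]
ft_force: [1.4, -0.6, -2.2]
finger_gap: 13.4
```

```bash
python3 - <<'E'
from h import *
import pickle
c=cap("wrist"); save(c,"w4.png"); pickle.dump((c,env.read_state()),open("w4.pkl","wb"))
s=env.read_state(); print(s["tcp_pos"],s["orientation"],s["ft_force"],s["finger_gap"])
E
```

```text
[ 633.10684658 -276.81917774  142.13797377] [[ 0.02198223  0.99974475  0.00521771]
 [ 0.99975435 -0.02196706 -0.00294701]
 [-0.00283164  0.00528121 -0.99998205]] [ 0.45383498  0.11090677 -4.39266   ] 12.963204114748024
```

View pics/w4.png

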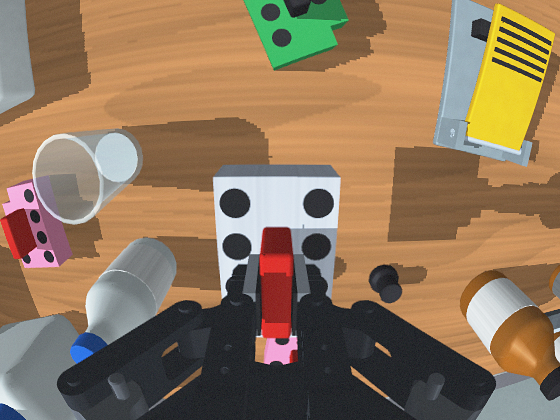

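The block is held, with the gap at 13 mm and the red rib at (278,280) between the pads. Next I'll refine the pocket pose from wrist view 1.

```bash
python3 - <<'E'
from fish import *
c,s=pickle.load(open("w1.pkl","rb"));P=P3(c);h,sa,v=hsv(c);z=P[...,2]
w=win(240,280,335,370)
blue=w&(h>100)&(h<125)&(sa>120)
print("rim z",np.nanpercentile(z[blue],[5,50,95]))
m=w&(z>65)&(z<72);print("rimtop",np.nanmin(P[m],0),np.nanmax(P[m],0)); rect(c,m,68,"rimtop")
y=w&(h>20)&(h<35)&(sa>120);rect(c,y,60,"post")
hm=win(195,200,365,330)&(z>45);rect(c,hm,50,"house")
# straight lines: front rim edge (min x), sides
ys,xs=np.where(m)
pts=[]
for u in range(255,322,4):
    col=np.where(m[:,u])[0]
    if len(col):pts.append((u,col.min()-.5))
W=atz(c,pts,68);f=np.polyfit(W[:,1],W[:,0],1);print("front edge slope deg",np.degrees(np.arctan(f[0])),W[:,0].mean(),W[:,1].mean(),W[0],W[-1])
E
```

```text
rim z [52.24171526 65.03769753 68.14047467]
rimtop [511.64296656 162.43405377  65.00542877] [630.20437377 254.73449906  69.47421983]
rimtop [566.5 208.7] [110.2  87.9] 3.01
post [612.1 235.2] [25.1 14.6] 2.44
house [510.9 206.2] [153.9 167.2] 2.63
front edge slope deg -2.8256795229649856 512.3808429326264 207.8166498811008 [513.98794309 171.9785293   68.        ] [510.52659912 243.69415899  68.        ]
```

Request:
step_arm --dr '[[0, 0, 0], [0, 0, 0], [0, 0, 0], [0, 0, 0], [0, 0, 0], [0, 0, 0], [0, 0, 0], [0, 0, 0], [0, 0, 0], [0, 0, 0]]' --dp '[[0.01, 0, 0], [0.018, -0.003, 0], [0.025, -0.004, 0], [0.025, -0.004, 0], [0.025, -0.004, 0], [0.025, -0.004, 0], [0.025, -0.004, 0], [0.025, -0.004, 0], [0.025, -0.004, 0], [0.025, -0.004, 0]]' --grip '[0, 0, 0, 0, 0, 0, 0, 0, 0, 0]'

```text
time: 6.13
tcp_pos: [599.0, -44.0, 136.4]
orientation: [[0.021, 1.0, -0.006], [1.0, -0.021, 0.001], [0.001, -0.006, -1.0]]
ft_force: [0.9, -0.5, -4.4]
finger_gap: 13.0
```

Request:
step_arm --dr '[[0, 0, -0.034], [0, 0, -0.034], [0, 0, 0], [0, 0, 0], [0, 0, 0], [0, 0, 0], [0, 0, 0], [0, 0, 0], [0, 0, 0]]' --dp '[[0.025, -0.003, 0], [0.025, -0.003, 0], [0.025, -0.003, 0], [0.025, -0.003, 0], [0.025, -0.003, 0], [0.018, 0, 0], [0.01, 0, 0], [0, 0, 0], [0, 0, 0]]' --grip '[0, 0, 0, 0, 0, 0, 0, 0, 0]'

```text
time: 6.88
tcp_pos: [581.1, 105.4, 137.9]
orientation: [[-0.047, 0.999, -0.003], [0.999, 0.047, -0.002], [-0.002, -0.003, -1.0]]
ft_force: [0.4, -0.7, -3.5]
finger_gap: 13.1
```

```bash
python3 - <<'E'
from h import *
import pickle
c=cap("wrist"); save(c,"w5.png"); s=env.read_state(); pickle.dump((c,s),open("w5.pkl","wb"))
t=cap("top"); pickle.dump(t,open("top5.pkl","wb")); save(t,"t5.png",(100,140,300,290),4)
print(s["tcp_pos"],s["orientation"],s["ft_force"],s["finger_gap"],s["joints"],c["eye"])
E
```

```text
[581.61933057 103.60371107 138.36335546] [[-0.04468284  0.99899999 -0.00156863]
 [ 0.99899783  0.04467854 -0.00267724]
 [-0.00260448 -0.00168669 -0.99999519]] [ 0.04424013 -1.28965813 -2.65680311] 13.3162172713497 [-28.43123652  27.44608883  23.76596146  88.52563041 -11.52365272
  66.58963727  90.12565449] [499.9707882  102.4008843  280.07799399]
```

View pics/w5.png

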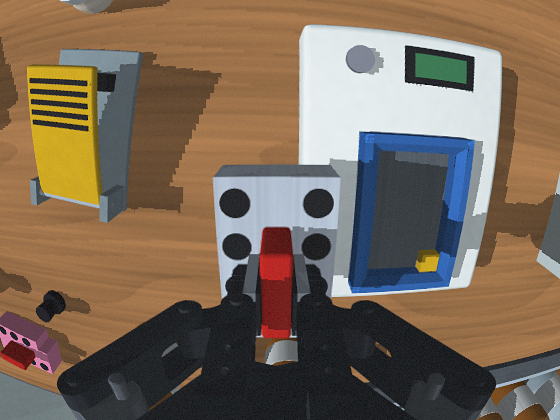

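View pics/t5.png

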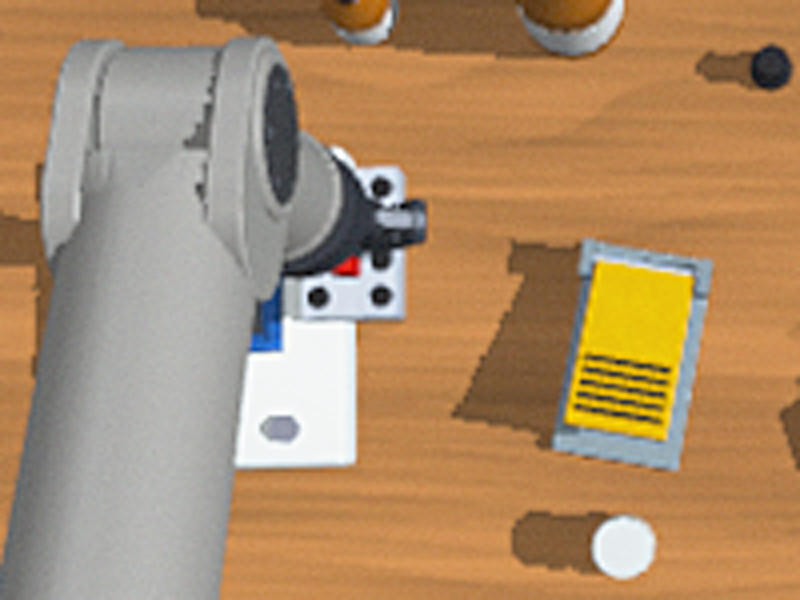

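The wrist view shows the block's near end at (217–340, 178), the whole pocket at (350–475, 133–290) and the post at (428,260). I can measure the block and pocket in the same frame.

```bash
cat > rel.py <<'E'
from fish import *
import sys
c,s=pickle.load(open(sys.argv[1],"rb"));P=P3(c);h,sa,v=hsv(c);z=P[...,2]
w=win(335,120,485,305)
m=w&(z>66)&(z<71);rect(c,m,68,"rimtop")
m=w&(h>100)&(h<125)&(sa>120)&(z>48); rect(c,m,68,"blue")
rect(c,w&(h>20)&(h<35)&(sa>120)&(z>57),60,"post")
fl=w&(z>46)&(z<54)&(sa<90)&win(368,150,455,275);
k=cv2.morphologyEx(fl.astype(np.uint8),cv2.MORPH_OPEN,np.ones((3,3)));print("floor z",np.nanmedian(z[k>0]));rect(c,k,50,"floor")
b=win(200,150,350,262)&(z>105)&(sa<80)
t=np.nanmedian(z[win(255,185,300,225)]);print("block top z",t, "rib z",np.nanmedian(z[win(268,232,288,250)]))
bt=win(205,160,348,235)&(abs(z-t)<5)&(sa<90)
# edges
R=np.array(s["orientation"])
rows=range(190,232,3);L=[];Rr=[]
for r in rows:
    q=np.where(bt[r])[0];L.append((q.min()-.5,r));Rr.append((q.max()+.5,r))
F=[]
for u in range(222,334,4):
    q=np.where(bt[:,u])[0];F.append((u,q.min()-.5))
for n,e in(("L",L),("R",Rr),("F",F)):
    W=atz(c,e,t);
    if n=="F": f=np.polyfit(W[:,1],W[:,0],1)
    else: f=np.polyfit(W[:,0],W[:,1],1)
    print(n,"mean",W.mean(0).round(1),"slope deg",np.degrees(np.arctan(f[0])).round(2))
print(s["tcp_pos"])
E
python3 rel.py w5.pkl
```

```text
rimtop [576.1 209. ] [124.   88.7] 2.91
blue [575.6 206.9] [124.6  92.1] 2.95
post [616.1 234.5] [17.  17.2] 0.06
floor z 49.75669823796848
floor [577.2 211.4] [97.7 59.9] 2.86
block top z 132.62506724719415 rib z 149.5467197732367
L mean [552.3  74.5 132.6] slope deg 3.04
R mean [549.4 134.7 132.6] slope deg 2.46
F mean [533.4 103.7 132.6] slope deg -2.9
[581.61933057 103.60371107 138.36335546]
```

Shift needed from block to pocket: tool x about +103 mm, tool y about -1 mm, with yaw already matched at 2.8° against 2.9°.

Request:
step_arm --dr '[[0, 0, 0], [0, 0, 0], [0, 0, 0], [0, 0, 0], [0, 0, 0], [0, 0, 0], [0, 0, 0], [0, 0, 0], [0, 0, 0]]' --dp '[[0.01, -0.001, 0], [0.02, 0, 0], [0.025, 0, 0], [0.025, 0, 0], [0.015, 0, 0], [0.008, 0, 0.01], [0, 0, 0.012], [0, 0, 0.008], [0, 0, 0]]' --grip '[0, 0, 0, 0, 0, 0, 0, 0, 0]'

```text
time: 7.73
tcp_pos: [574.3, 204.7, 105.7]
orientation: [[-0.043, 0.999, -0.006], [0.999, 0.043, -0.005], [-0.005, -0.006, -1.0]]
ft_force: [-0.4, 0.1, -4.9]
finger_gap: 12.9
```

```bash
python3 - <<'E'
from h import *
import pickle
c=cap("wrist"); save(c,"w6.png",(160,120,400,320),3); s=env.read_state(); pickle.dump((c,s),open("w6.pkl","wb"))
print(s["tcp_pos"],s["orientation"],s["ft_force"],s["finger_gap"],s["joints"],c["eye"])
E
```

```text
[575.18823071 204.96457753 107.01023854] [[-0.0424709   0.99908865 -0.00425294]
 [ 0.99909069  0.04245426 -0.00392819]
 [-0.00374406 -0.00441591 -0.99998324]] [-0.78012525 -0.49461421 -3.67433844] 13.03781345685911 [-36.04802777  31.31830204  21.89634683  86.96293675 -12.25107623
  64.4125458   80.75234195] [493.74789711 202.52906649 248.18210039]
```

View pics/w6.png

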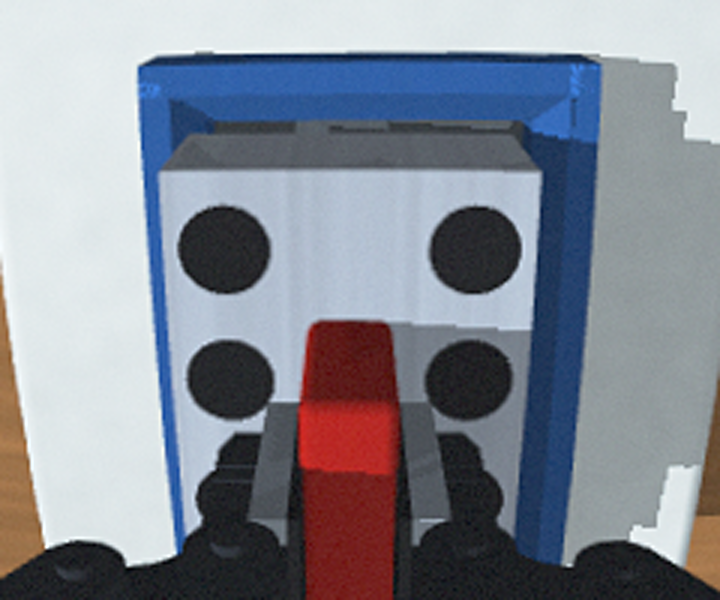

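```bash
python3 - <<'E'
from fish import *
c,s=pickle.load(open("w6.pkl","rb"))
f=lambda pts:[(160+x/3,120+y/3) for x,y in pts]
# rim outer corners front (z68), block top front corners, block bottom front corners
print("rim",atz(c,f([(140,66),(598,66)]),68).round(1))
t=float(s["tcp_pos"][2])-4.5
print("rim inner opening?",atz(c,f([(170,98),(575,98)]),68).round(1))
print("rim sides low", atz(c,f([(178,540),(557,540)]),68).round(1))
print("btop",t,atz(c,f([(160,170),(541,170)]),t).round(1))
print("bbot",atz(c,f([(190,133),(525,133)]),t-30).round(1))
P=P3(c);z=P[...,2]
print(np.nanmedian(z[177:185,240:310]),np.nanmedian(z[205:215,265:285]))
E
```

```text
rim [[516.7 163.6  68. ]
 [512.7 249.7  68. ]]
rim inner opening? [[522.7 169.4  68. ]
 [519.2 245.7  68. ]]
rim sides low [[621.2 168.9  68. ]
 [617.6 254.1  68. ]]
btop 102.51023854104538 [[528.5 174.1 102.5]
 [525.9 233.1 102.5]]
bbot [[528.5 174.   72.5]
 [525.7 235.8  72.5]]
100.73453513921307 100.52862672144438
```

The block sits 3 mm short in y and about 1 mm in x. I'll correct this, then lower gently while watching the force.

Request:
step_arm --dr '[[0, 0, 0], [0, 0, 0], [0, 0, 0], [0, 0, 0], [0, 0, 0]]' --dp '[[0.003, 0.001, 0], [0, 0, 0], [0, 0, 0.003], [0, 0, 0.003], [0, 0, 0]]' --grip '[0, 0, 0, 0, 0]'

```text
time: 8.2
tcp_pos: [576.8, 211.4, 102.8]
orientation: [[-0.046, 0.999, -0.001], [0.999, 0.046, -0.0], [-0.0, -0.001, -1.0]]
ft_force: [0.2, -0.1, -4.3]
finger_gap: 12.9
```

```bash
python3 - <<'E'
from h import *
import pickle
c=cap("wrist"); save(c,"w7.png",(160,120,400,320),3); s=env.read_state(); pickle.dump((c,s),open("w7.pkl","wb"))
print(s["tcp_pos"],s["ft_force"])
E
```

```text
[576.86152069 211.44889678 102.95007417] [-1.2725759  -0.33591321 -3.45225461]
```

View pics/w7.png

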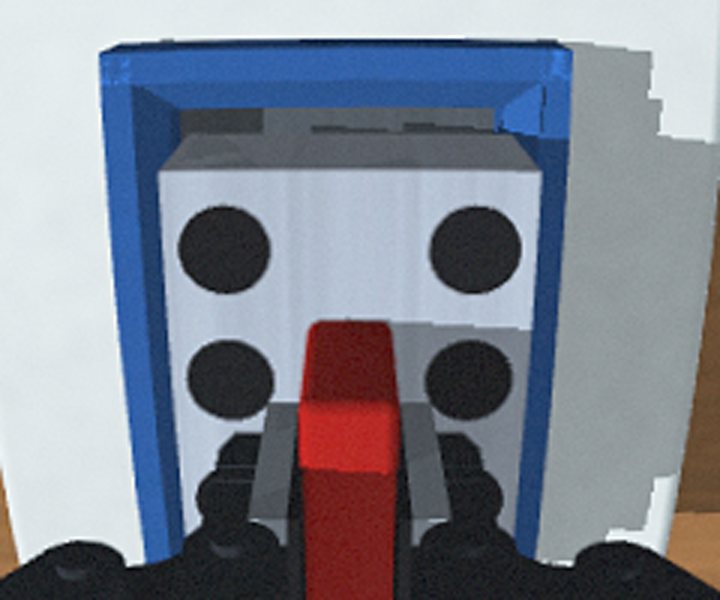

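```bash
cat > gap.py <<'E'
from fish import *
import sys
c,s=pickle.load(open(sys.argv[1],"rb"));P=P3(c);h,sa,v=hsv(c);z=P[...,2]
blue=(h>100)&(h<125)&(sa>100)&win(160,110,400,320)&(z>40)
R=np.array(s["orientation"])
# rim outer side edges and front
L=[];Rr=[]
for r in range(150,295,3):
    q=np.where(blue[r])[0]; L.append((q.min()-.5,r)); Rr.append((q.max()+.5,r))
WL=atz(c,L,68);WR=atz(c,Rr,68)
F=[(u,np.where(blue[:,u])[0].min()-.5) for u in range(205,340,4)]
WF=atz(c,F,68)
def fit(a,b):
    k=np.polyfit(a,b,1);r=abs(b-np.polyval(k,a));g=r<np.median(r)*3+.3;return np.polyfit(a[g],b[g],1)
kl=fit(WL[:,0],WL[:,1]);kr=fit(WR[:,0],WR[:,1]);kf=fit(WF[:,1],WF[:,0])
print("slopes",np.degrees([kl[0],kr[0],-kf[0]]).round(2),"width at 570",np.polyval(kr,570)-np.polyval(kl,570))
a=(kl[0]+kr[0]-kf[0])/3;  ym=(np.polyval(kl,570)+np.polyval(kr,570))/2
y0=ym;x0=0
for _ in range(5):
    # centre: front edge + 62 along (cos,sin)
    fx=np.polyval(kf,y0-62*np.sin(a)); x0=fx+62*np.cos(a); y0=ym+(x0-570)*a
print("pocket",round(x0,1),round(y0,1),"yaw",np.degrees(a).round(2))
tcp=np.array(s["tcp_pos"]);t=np.nanmedian(z[177:185,240:310]);print("top z",t,"tcp",tcp.round(1))
f=lambda pts:[(160+x/3,120+y/3) for x,y in pts]
b=atz(c,f([(160,169),(541,169)]),t);fc=b.mean(0);print("block corners",b.round(1))
ry=R[:2,1]/np.linalg.norm(R[:2,1]);bc=fc[:2]+48*ry;print("block",bc.round(1),"yaw",np.degrees(np.arctan2(ry[1],ry[0])).round(2))
d=np.array([x0,y0])-bc;print("shift tool x,y",(d@R[:2,0]).round(1),(d@R[:2,1]).round(1))
E
python3 gap.py w6.pkl; python3 gap.py w7.pkl
```

```text
slopes [2.91 2.92 2.74] width at 570 87.4576159346845
pocket 574.8 209.5 yaw 2.86
top z 97.53602636626454 tcp [576.9 211.4 103. ]
block corners [[531.4 180.3  97.5]
 [528.6 240.   97.5]]
block [578.  212.4] yaw 2.65
shift tool x,y -2.8 -3.3Traceback (most recent call last):
  File "gap.py", line 11, in <module>
    F=[(u,np.where(blue[:,u])[0].min()-.5) for u in range(205,340,4)]
          ~~~~~~~~~~~~~~~~~~~~~~~~~~^^
    return umr_minimum(a, axis, None, out, keepdims, initial, where)
ValueError: zero-size array to reduction operation minimum which has no identity
```

Request:
step_arm --dr '[[0, 0, -0.003], [0, 0, 0], [0, 0, 0], [0, 0, 0], [0, 0, 0], [0, 0, 0]]' --dp '[[-0.0028, -0.003, 0], [0, 0, 0], [0, 0, 0], [0, 0, 0], [0, 0, 0], [0, 0, 0]]' --grip '[0, 0, 0, 0, 0, 0]'

```text
time: 8.75
tcp_pos: [574.4, 208.9, 103.4]
orientation: [[-0.049, 0.999, 0.0], [0.999, 0.049, 0.0], [0.0, 0.0, -1.0]]
ft_force: [-0.3, 0.3, -4.8]
finger_gap: 13.1
```

```bash
cat > shot.py <<'E'
from h import *
import pickle,sys
n=sys.argv[1]
c=cap("wrist"); save(c,n+".png",(160,120,400,320),3); s=env.read_state(); pickle.dump((c,s),open(n+".pkl","wb"))
print(s["time"],s["tcp_pos"],s["ft_force"],s["finger_gap"])
E
python3 shot.py w8;python3 gap.py w8.pkl
```

```text
8.8 [574.37516219 208.83589561 103.35439417] [ 0.93689378 -0.28791392 -4.35669086] 12.83981649940263
slopes [2.8  2.75 2.81] width at 570 87.45808785399541
pocket 574.5 209.4 yaw 2.78
top z 98.05787019111557 tcp [574.4 208.8 103.4]
block corners [[529.1 177.6  98.1]
 [526.1 237.4  98.1]]
block [575.6 209.9] yaw 2.83
shift tool x,y -0.4 -1.1
```

Request:
step_arm --dr '[[0, 0, 0], [0, 0, 0], [0, 0, 0], [0, 0, 0], [0, 0, 0], [0, 0, 0], [0, 0, 0]]' --dp '[[-0.0003, -0.0008, 0], [0, 0, 0.002], [0, 0, 0.002], [0, 0, 0.002], [0, 0, 0.002], [0, 0, 0], [0, 0, 0]]' --grip '[0, 0, 0, 0, 0, 0, 0]'

```text
time: 9.38
tcp_pos: [573.4, 208.4, 95.0]
orientation: [[-0.049, 0.999, -0.0], [0.999, 0.049, -0.0], [-0.0, -0.0, -1.0]]
ft_force: [0.1, 1.2, -3.8]
finger_gap: 13.1
```

Request:
step_arm --dr '[[0, 0, 0], [0, 0, 0], [0, 0, 0], [0, 0, 0], [0, 0, 0]]' --dp '[[0, 0, 0.002], [0, 0, 0.002], [0, 0, 0.002], [0, 0, 0], [0, 0, 0]]' --grip '[0, 0, 0, 0, 0]'

```text
time: 9.8
tcp_pos: [573.4, 208.4, 89.1]
orientation: [[-0.049, 0.999, -0.0], [0.999, 0.049, -0.0], [-0.0, -0.0, -1.0]]
ft_force: [-0.0, 0.6, -4.1]
finger_gap: 13.2
```

```bash
python3 shot.py w9;python3 gap.py w9.pkl
```

```text
9.85 [573.50453687 208.39244617  89.22977842] [ 0.76677742 -0.0994378  -4.52515707] 13.140700581010977
slopes [2.91 2.85 2.91] width at 570 87.37637538715182
pocket 574.3 209.4 yaw 2.89
top z 83.75832696003228 tcp [573.5 208.4  89.2]
block corners [[528.1 177.1  83.8]
 [525.1 236.8  83.8]]
block [574.5 209.4] yaw 2.83
shift tool x,y 0.1 -0.3
```

View pics/w9.png

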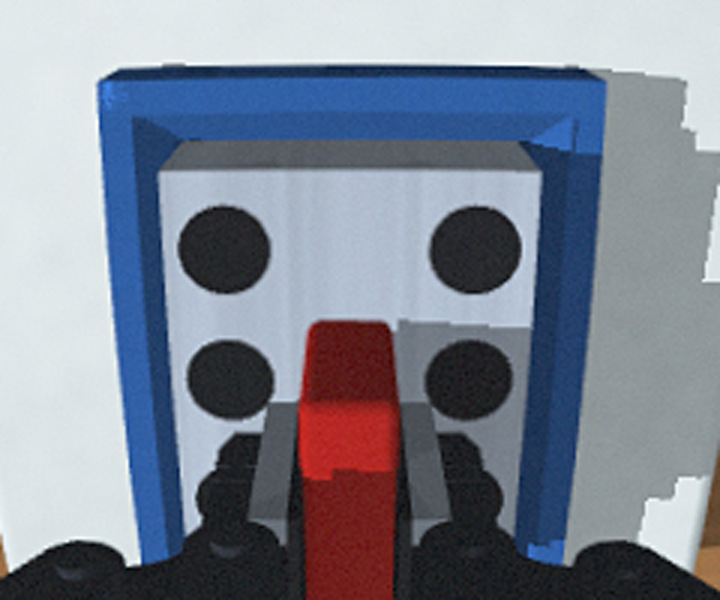

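The block is inside the pocket with even gaps and no contact force. About 4 mm remains.

Request:
step_arm --dr '[[0, 0, 0], [0, 0, 0], [0, 0, 0], [0, 0, 0]]' --dp '[[0, 0, 0.0015], [0, 0, 0.0015], [0, 0, 0.001], [0, 0, 0]]' --grip '[0, 0, 0, 0]'

```text
time: 10.18
tcp_pos: [573.3, 208.3, 84.9]
orientation: [[-0.049, 0.999, -0.001], [0.999, 0.049, -0.0], [-0.0, -0.001, -1.0]]
ft_force: [-0.1, -0.8, -4.2]
finger_gap: 12.9
```

Request:
step_arm --dr '[[0, 0, 0], [0, 0, 0], [0, 0, 0]]' --dp '[[0, 0, 0.0008], [0, 0, 0.0008], [0, 0, 0]]' --grip '[0, 0, 0]'

```text
time: 10.43
tcp_pos: [573.5, 208.5, 84.6]
orientation: [[-0.049, 0.999, 0.0], [0.999, 0.049, 0.0], [0.0, 0.0, -1.0]]
ft_force: [-3.8, 0.2, 2.2]
finger_gap: 13.0
```

```bash
python3 shot.py w10;python3 gap.py w10.pkl
```

```text
10.4833 [573.53762902 208.52084797  84.65052648] [-2.53740392 -0.16960291  3.28139969] 13.171195621275947
slopes [2.95 2.78 2.85] width at 570 87.35010542472241
pocket 574.3 209.4 yaw 2.86
top z 79.42718757383 tcp [573.5 208.5  84.7]
block corners [[528.2 177.3  79.4]
 [525.2 237.   79.4]]
block [574.6 209.5] yaw 2.83
shift tool x,y -0.1 -0.3
```

View pics/w10.png

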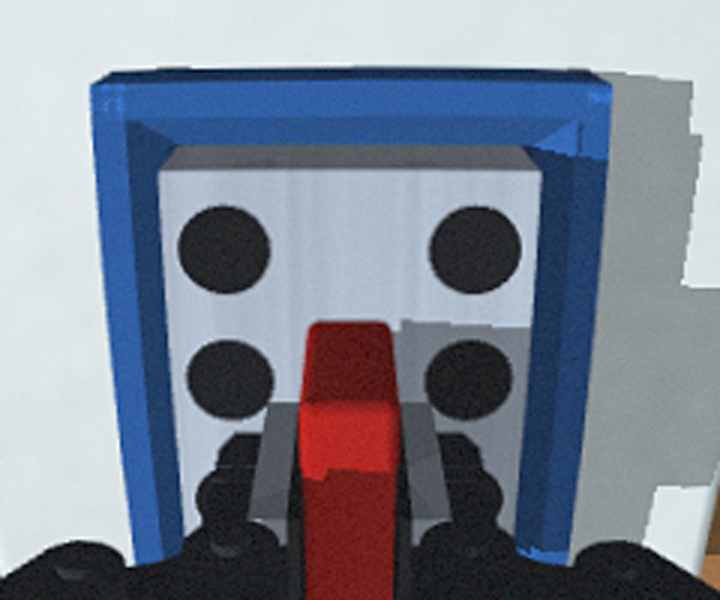

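The top face reads 79.4 mm against 80 nominal, the same bias as on the table, and the floor contact force is present. The block is seated, so I'll release.

Request:
step_arm --dr '[[0, 0, 0], [0, 0, 0], [0, 0, 0], [0, 0, 0], [0, 0, 0], [0, 0, 0]]' --dp '[[0, 0, 0.0005], [0, 0, 0], [0, 0, 0], [0, 0, 0], [0, 0, 0], [0, 0, 0]]' --grip '[0.15, 0.35, 0.6, 0.6, 0.6, 0.6]'

```text
time: 10.98
tcp_pos: [573.8, 208.4, 83.1]
orientation: [[-0.049, 0.999, 0.001], [0.999, 0.049, 0.0], [0.0, 0.001, -1.0]]
ft_force: [-0.6, -0.1, -0.6]
finger_gap: 51.2
```

Request:
step_arm --dr '[[0, 0, 0], [0, 0, 0], [0, 0, 0], [0, 0, 0], [0, 0, 0], [0, 0, 0], [0, 0, 0]]' --dp '[[0, 0, -0.01], [0, 0, -0.015], [0, 0, -0.02], [0, 0, -0.02], [0, 0, -0.02], [0, 0, 0], [0, 0, 0]]' --grip '[0.6, 0.6, 0.6, 0.6, 0.6, 0.6, 0.6]'

```text
time: 11.57
tcp_pos: [574.9, 208.6, 170.3]
orientation: [[-0.049, 0.999, 0.004], [0.999, 0.049, 0.002], [0.001, 0.004, -1.0]]
ft_force: [-0.6, -0.1, -0.1]
finger_gap: 51.3
```

```bash
python3 - <<'E'
from h import *
import pickle
c=cap("wrist"); save(c,"w11.png"); s=env.read_state(); pickle.dump((c,s),open("w11.pkl","wb"))
print(s["tcp_pos"],s["ft_force"],s["finger_gap"],s["joints"])
from fish import *
P=P3(c);h,sa,v=hsv(c);z=P[...,2]
E
```

```text
[573.71919666 208.41480112 168.67277739] [ 0.63299814  0.15872436 -1.51366697] 51.328620007230874 [-36.72809109  28.01813785  22.56644147  82.88051671 -10.98983348
  71.22248627  79.80267818]
```

View pics/w11.png

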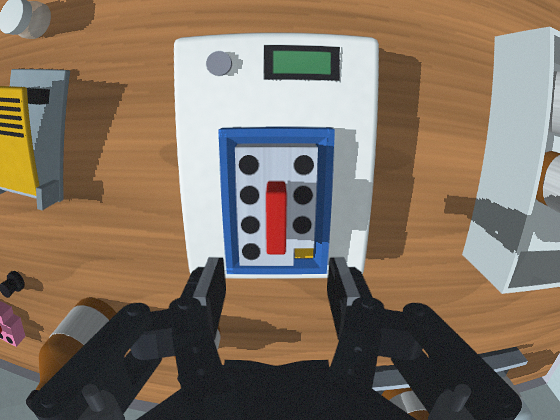

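The picture shows the block lying in the pocket with its cut-out over the yellow post at (304,253). I'll check seating and flatness numerically.

```bash
python3 - <<'E'
from fish import *
c,s=pickle.load(open("w11.pkl","rb"));P=P3(c);h,sa,v=hsv(c);z=P[...,2]
m=win(234,140,322,265)&(z>74)&(z<86)&(sa<70)
Q=P[m];k=np.linalg.lstsq(np.c_[Q[:,:2]-Q[:,:2].mean(0),np.ones(len(Q))],Q[:,2],rcond=None)[0];print("top plane slope",k)
rect(c,m,80,"block");rect(c,win(215,120,340,280)&(z>66)&(z<70.5),68,"rim")
E
```

```text
top plane slope [ 1.26163885e-03 -1.30883785e-04  7.93941467e+01]
block [573.7 209.1] [95.6 59.6] 2.71
rim [575.7 209.5] [123.6  88.3] 2.86
```

The block is flat (slope 0.001) and about 1–2 mm from the rim centre at 2.7° yaw. Next, the pedal pad.

```bash
python3 - <<'E'
from fish import *
a=np.radians(-8.3)
for n,w in(("w2.pkl",win(400,10,530,180)),("w5.pkl",win(20,50,110,220)),("w4.pkl",win(430,0,560,170))):
    c,s=pickle.load(open(n,"rb"));P=P3(c);h,sa,v=hsv(c);z=P[...,2]
    m=w&(h>20)&(h<35)&(sa>120)&(z>25)&(z<75)
    m=cv2.erode(m.astype(np.uint8),np.ones((2,2)))>0
    Q=P[m]
    r=cv2.minAreaRect(Q[:,:2].astype(np.float32));print(n,"rect",np.round(r[0],1),np.round(r[1],1),round(r[2],1))
    for ad in(-8,-8.6):
        a=np.radians(ad);ex=np.array([np.cos(a),np.sin(a)]);ey=np.array([-ex[1],ex[0]])
        x=Q[:,:2]@ex;y=Q[:,:2]@ey
        lo,hi=np.percentile(x,[.5,99.5]);yl,yh=np.percentile(y,[.5,99.5])
        k=np.polyfit(x,Q[:,2],1);pad=(lo+30*np.cos(.24))*ex+(yl+yh)/2*ey
        print(ad,"len",(hi-lo).round(1),"wid",(yh-yl).round(1),"slope",k[0].round(3),"pad",pad.round(1),"z",np.polyval(k,lo+29).round(1))
E
```

```text
w2.pkl rect [524.7 -73.5] [ 71.8 114.4] 81.9
-8 len 112.5 wid 69.2 slope -0.244 pad [498.  -70.4] z 59.2
-8.6 len 112.4 wid 69.2 slope -0.244 pad [498.1 -70.2] z 59.2
w5.pkl rect [524.5 -72.1] [ 69.7 114.9] 81.5
-8 len 113.7 wid 67.8 slope -0.243 pad [496.9 -67.6] z 59.4
-8.6 len 113.5 wid 67.7 slope -0.243 pad [497.1 -67.5] z 59.3
w4.pkl rect [524.8 -73.8] [ 72.6 114. ] 81.5
-8 len 112.4 wid 69.5 slope -0.244 pad [498.2 -70.5] z 59.1
-8.6 len 112.4 wid 69.4 slope -0.244 pad [498.2 -70.3] z 59.1
```

Request:
step_arm --dr '[[0, 0, 0], [0, 0, 0], [0, 0, 0], [0, 0, 0], [0, 0, 0], [0, 0, 0], [0, 0, 0], [0, 0, 0], [0, 0, 0], [0, 0, 0]]' --dp '[[-0.0274, -0.009, 0], [-0.0274, -0.009, 0], [-0.0274, -0.009, 0], [-0.0274, -0.009, 0], [-0.0274, -0.009, 0], [-0.0274, -0.009, 0], [-0.0274, -0.009, 0], [-0.0274, -0.009, 0], [-0.0274, -0.009, 0], [-0.0274, -0.009, 0]]' --grip '[0.6, 0.6, 0, 0, 0, 0, 0, 0, 0, 0]'

```text
time: 12.45
tcp_pos: [495.5, -70.7, 167.0]
orientation: [[-0.049, 0.999, -0.003], [0.999, 0.049, 0.0], [0.0, -0.003, -1.0]]
ft_force: [0.4, 0.0, -0.7]
finger_gap: 0.0
```

Request:
step_arm --dr '[[0, 0, 0], [0, 0, 0], [0, 0, 0], [0, 0, 0], [0, 0, 0], [0, 0, 0]]' --dp '[[0, 0, 0.015], [0, 0, 0.02], [0, 0, 0.02], [0, 0, 0.015], [0, 0, 0], [0, 0, 0]]' --grip '[0, 0, 0, 0, 0, 0]'

```text
time: 12.95
tcp_pos: [495.6, -69.5, 96.8]
orientation: [[-0.049, 0.999, -0.004], [0.999, 0.049, 0.0], [0.0, -0.004, -1.0]]
ft_force: [-0.0, -0.2, 0.8]
finger_gap: 0.0
```

```bash
python3 - <<'E'
from h import *
c=cap("wrist"); save(c,"w12.png");t=cap("top");save(t,"t12.png",(100,140,300,290),4)
s=env.read_state();print(s["tcp_pos"],s["ft_force"],s["finger_gap"])
E
```

```text
[497.61985623 -69.81535001  98.69344594] [1.05769133 0.82194262 0.46973374] -0.3121984613410341
```

View pics/w12.png

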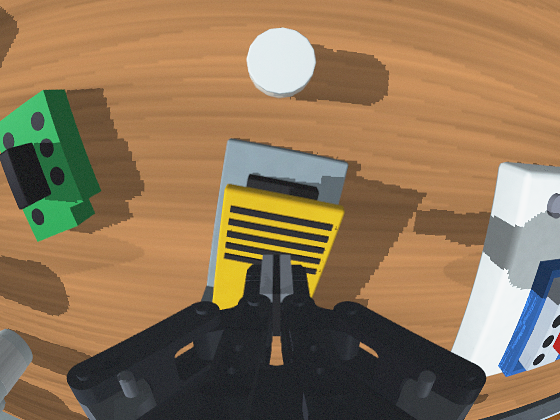

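View pics/t12.png

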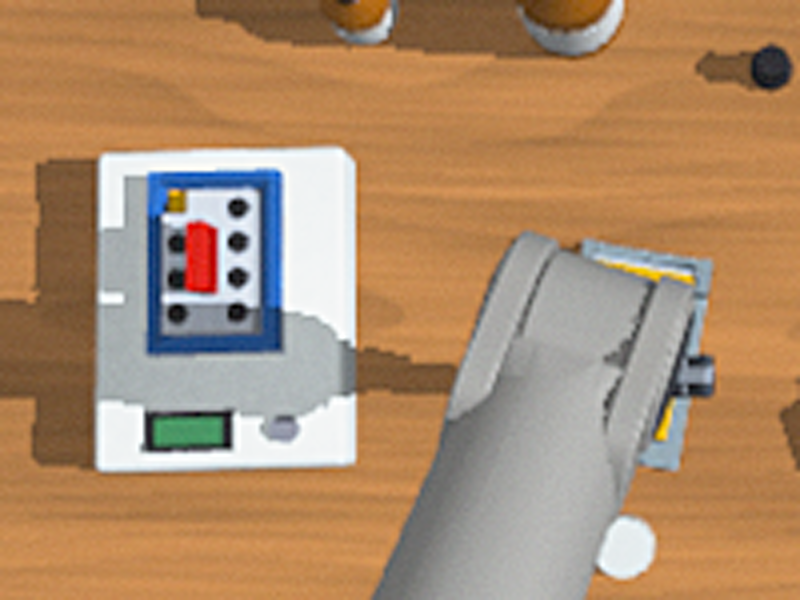

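The fingers are over the pedal's middle at (275,265), and the top view shows the block still seated with its cut-out at the post. Pressing now.

Request:
step_arm --dr '[[0, 0, 0], [0, 0, 0], [0, 0, 0], [0, 0, 0], [0, 0, 0], [0, 0, 0], [0, 0, 0]]' --dp '[[0, 0, 0.015], [0, 0, 0.015], [0, 0, 0.008], [0, 0, 0.006], [0, 0, 0.006], [0, 0, 0.005], [0, 0, 0]]' --grip '[0, 0, 0, 0, 0, 0, 0]'

```text
time: 13.63
tcp_pos: [496.6, -69.5, 42.9]
orientation: [[-0.049, 0.999, -0.001], [0.999, 0.049, 0.001], [0.001, -0.001, -1.0]]
ft_force: [-3.9, 1.2, 6.2]
finger_gap: 0.1
```

Request:
step_arm --dr '[[0, 0, 0], [0, 0, 0], [0, 0, 0], [0, 0, 0]]' --dp '[[0, 0, 0.002], [0, 0, 0.002], [0, 0, 0.001], [0, 0, 0]]' --grip '[0, 0, 0, 0]'

```text
time: 13.97
tcp_pos: [496.6, -69.5, 39.1]
orientation: [[-0.049, 0.999, -0.001], [0.999, 0.049, 0.001], [0.001, -0.001, -1.0]]
ft_force: [-4.4, 1.1, 9.0]
finger_gap: -0.1
```

Request:
step_arm --dr '[[0, 0, 0], [0, 0, 0], [0, 0, 0], [0, 0, 0], [0, 0, 0], [0, 0, 0], [0, 0, 0], [0, 0, 0], [0, 0, 0]]' --dp '[[0, 0, 0.001], [0, 0, 0.001], [0, 0, 0], [0, 0, 0], [0, 0, 0], [0, 0, 0], [0, 0, 0], [0, 0, 0], [0, 0, 0]]' --grip '[0, 0, 0, 0, 0, 0, 0, 0, 0]'

```text
time: 14.72
tcp_pos: [496.6, -69.5, 38.6]
orientation: [[-0.049, 0.999, -0.001], [0.999, 0.049, 0.002], [0.002, -0.001, -1.0]]
ft_force: [-8.3, 3.2, 20.6]
finger_gap: 0.3
```

```bash
python3 - <<'E'
from h import *
c=cap("scene"); save(c,"s13.png",(240,130,440,270),4)
s=env.read_state();print(s["tcp_pos"],s["ft_force"])
E
```

```text
[496.60060534 -69.50440047  38.62183487] [-8.41886399  1.60117059 17.78491865]
```

View pics/s13.png

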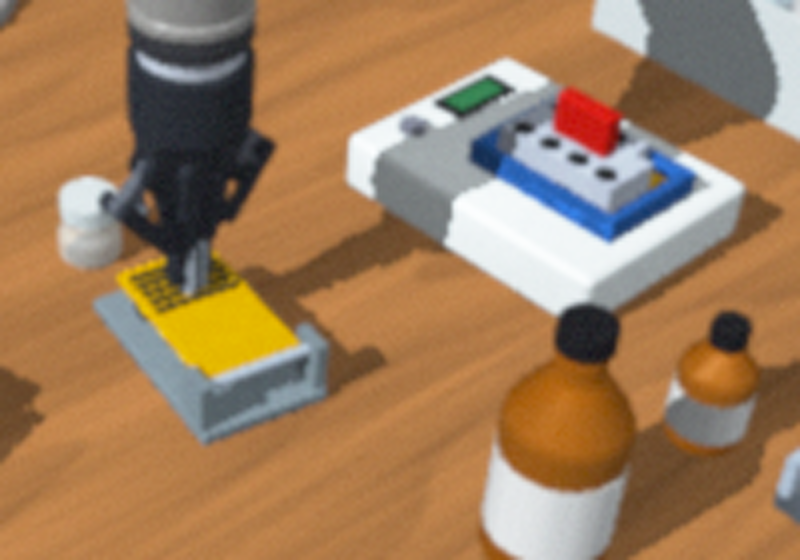

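The pedal plate is level and the force jumped from 9 to 20 N, so it is on its stop. It has been held there for about 0.6 s. Now I'll let it rise gently and retreat.

Request:
step_arm --dr '[[0, 0, 0], [0, 0, 0], [0, 0, 0], [0, 0, 0], [0, 0, 0], [0, 0, 0], [0, 0, 0], [0, 0, 0], [0, 0, 0], [0, 0, 0]]' --dp '[[0, 0, 0], [0, 0, -0.005], [0, 0, -0.006], [0, 0, -0.008], [0, 0, -0.01], [0, 0, -0.02], [0, 0, -0.025], [0, 0, -0.025], [0, 0, -0.025], [0, 0, 0]]' --grip '[0, 0, 0, 0, 0, 0, 0, 0, 0, 0]'

```text
time: 15.6
tcp_pos: [501.3, -70.8, 165.8]
orientation: [[-0.049, 0.999, 0.011], [0.999, 0.049, -0.001], [-0.002, 0.011, -1.0]]
ft_force: [0.3, -0.5, 0.5]
finger_gap: 0.2
```

Request:
step_arm --dr '[[0, 0, 0], [0, 0, 0], [0, 0, 0], [0, 0, 0], [0, 0, 0], [0, 0, 0]]' --dp '[[0, 0, -0.005], [0, 0, 0], [0, 0, 0], [0, 0, 0], [0, 0, 0], [0, 0, 0]]' --grip '[0, 0, 0, 0, 0, 0]'

```text
time: 16.1
tcp_pos: [496.6, -69.7, 164.4]
orientation: [[-0.049, 0.999, -0.002], [0.999, 0.049, -0.0], [-0.0, -0.002, -1.0]]
ft_force: [-0.1, 0.7, -0.4]
finger_gap: -0.1
```

```bash
python3 - <<'E'
from h import *
import pickle
from fish import P3,hsv,win,rect
c=cap("scene"); save(c,"s14.png"); w=cap("wrist");save(w,"w14.png")
s=env.read_state();print(s["time"],s["tcp_pos"],s["ft_force"])
P=P3(w);h,sa,v=hsv(w);z=P[...,2]
m=win(180,120,380,340)&(h>20)&(h<35)&(sa>120)&(z>25)&(z<75)
Q=P[m];a=np.radians(-8.3);x=Q[:,:2]@np.array([np.cos(a),np.sin(a)]);print("pedal slope",np.polyfit(x,Q[:,2],1)[0],np.nanmax(Q[:,2]))
S=pts(c);I=cv2.cvtColor(c["pixels"],cv2.COLOR_RGB2HSV)
E
```

```text
16.2 [496.89394631 -69.72606169 164.69731441] [-0.5688511  -0.07684584  0.69564746]
pedal slope -0.23709776553614317 68.22972243058103
```

View pics/s14.png

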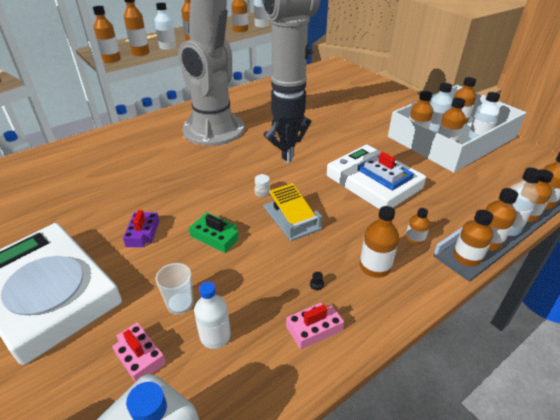

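The pedal is back up at slope 0.237, close to its rest slope. The block is in the pocket at (387,170), the bystanders haven't moved, and the arm is clear. Handing in.

```bash
python3 -c "
from rig import env
print(env.finish_job())"
```

```text
the job is handed in; nothing more can be done
None
```

The aluminium block is seated in the blue pocket, and I pressed the pedal afterwards. I handed the job in at about 16.2 s of the 48 s allowed; no verdict was reported.

- **Block:** I picked it up by the red rib and lowered it in small steps until the floor took its weight, then released it. The last check measured its top face at 79.4 mm (80 nominal; the same camera read 0.6 mm low on the table), with a slope of about 0.001. Its yaw was 2.7° against the pocket's 2.9°. The cut-out is over the yellow post.
- **Centring:** two measurements differ slightly. The close view before release put the block about 0.3 mm from the pocket centre. The view after release put it 2 mm off, though its outline was clipped at the notched corner. Both are within the 4.5 mm limit.
- **Pedal:** I pressed it to a tool height of 38.6 mm, where the force jumped from 9 to about 20 N and the plate looked level, and held it there for about 0.6 s. After release its slope was back to 0.237, near the 0.244 measured at the start.
- **Rest of the bench:** the final picture shows the bystanders where they were and the arm clear at z = 165 mm with no contact force. I compared bystander positions by eye only and did not measure them.

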